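Turn a shoehorn round and store it blade-first under the shelf

TASK

The shoehorn has been pushed handle-first into the two-tier tray, so only its blade can be reached. Draw it out by the blade, set it down on the cork mat and let go, then take it by the handle and lay it, hollow side up, in the sloping rest under the oak shelf: blade up under the shelf, handle towards the robot with its end down behind the rest's lip. Let go of it there and leave everything else where it stands.

Things in the scene. Friction and masses are not known exactly. Their poses are not given: they have to be found in the camera images.
- shoehorn: shoehorn 200 mm long, 0.11 kg, starting flat on the tray's lower tier, blade out towards the robot. Dark wooden handle 100 long x 24 wide x 20 mm thick; steel blade 100 long x 38 mm wide. Origin: middle of its length (handle-blade joint), on the flat underside; x from handle to blade tip, z to its hollow (upper) side. Balance point about 15 mm from the origin towards the handle
- butt (a point): middle of the handle's free end on the underside, 100 mm from the shoehorn's origin (-x)
- tip (a point): blade tip on the underside, 100 mm from the shoehorn's origin (+x). The blade is a shallow channel: 3 mm floor, upright 3 mm side flanges whose tops are 14 mm above the underside; they end 18 mm before the round tip
- handle (a point): centre of the shoehorn's handle, 50 mm from its free end, 10 mm above the underside
- tray: fixed two-tier aluminium tray 140 deep (x) x 240 wide (y) x 175 mm high; origin at the middle of its footprint on the table, x to the back. Front edges of both tiers at x = -70 mm. Lower tier's top 66 mm high; upper tier's underside 158 mm, rim 175 mm. Side sheets at y = +-118 mm, open front and back
- drawer (a joint): how far the drawer in the tray's base stands open towards the robot, m (0 closed, up to 0.06); top of the drawer 55 mm high, a small pull stands a further 12 mm out. It need not be touched
- mat: fixed cork mat 130 (x) x 240 (y) x 4 mm, origin at the middle of its underside
- shelf: fixed oak shelf; origin at the middle of its footprint on the table, x to the back. Board over x = -40 to +100 mm, y = +-130 mm, underside 265, top 283 mm high; side cheeks at y = +-121 mm, x = -30 to +100 mm; hook rail along the back edge up to 343 mm. The sloping rest sticks out in front
- rest: fixed steel rest rising at 30 degrees to the back. Origin on its face, at the lip's inner side (130 mm in front of the shelf's origin, 105 mm high); x up the slope, y across, z out of the face. x 0 to 105 mm: bar 18 mm wide under the handle; 105 to 200 mm: channel for the blade, 52 mm wide inside, walls 12 mm high. Lip at the low end: 14 mm high, 6 thick, 30 wide
- dish: bone-coloured ceramic dish, 96 mm wide, 30 mm high, on the tray's upper tier (origin under its centre)
- marble_center (a point): centre of an 18 mm glass marble lying in the dish
- tin: red tin 54 mm wide, 26 mm high, on the tray's lower tier beside the shoehorn (origin under its centre)
- spray: amber bottle 54 mm wide, 150 mm high, on the table (origin under its centre)
- keytags: blue plastic key tag holder 55 x 85 mm, 46 mm high, with four coloured tags, on the table
- beads: amber bead bangle, 90 mm wide, 16 mm high, on the table
- case: green hard case 60 x 100 x 35 mm, on the table
- cup: blue cup 72 mm wide, 70 mm high, on the shelf's board
There are look-alikes about, which are no part of the job. There is more than one size of the shoehorn; the one meant has the size given above.

How it is judged:
By the outcome, as a careful person would: the job done as asked, in the order asked, and still so for the second after the job is handed in, with the robot touching nothing.
It also fails if it takes over 67 s, if anything falls off the work surface, if the arm or the gripper's body presses on something with over 40 N, if the wrist force passes 120 N, or if a joint passes its speed limit or range.

ROBOT

A 7-joint arm with a two-finger parallel gripper is mounted at the origin on the work surface. World frame = base frame: x ahead of the robot, y to its left, z up, the work surface at z = 0. Lengths are in m, angles in rad, forces in N, time in s.
With the tool pointing down it reaches from about 0.4 to 0.9 m from the base axis. Payload 5.6 kg.
Tool frame: the origin (TCP) lies midway between the tips of the shut fingers; the grasp point (between the pads) lies robot.hold_point_z behind it (robot.hold_point_z is the distance from the TCP to the grasp point, in m); x points along the fingers, z is the direction in which the jaws open and shut, and the axes are right-handed (so a half turn about x gives the same grasp; the last joint's range is limited). The gripper opens to 92 mm and grips with 3 to 60 N. Pads are 20 mm wide; open, the fingers measure 128 mm over their backs; the gripper's body (75 mm by 189 mm) begins 69 mm behind the grasp point.
Start: joints at [-1.153, 0.468, -0.012, 1.603, 0.006, 1.071, -0.056], TCP at [0.289, 0.582, 0.215] pointing down, gripper open.
Joint ranges: [-2.53, 2.53], [-0.31, 2.02], [-1.57, 1.55], [0.28, 2.44], [-1.29, 4.43], [0.15, 1.84], [-2.92, 2.92]. Speed limits (rad/s): [2.57, 2.57, 3.14, 3.14, 3.14, 3.14, 3.14].

INTERFACE

Orientations are given as a rotation vector (axis times angle).
In Python, from cell import robot gives the robot as it stands.
- The arm moves only by the tool servo_tool, never from a script. Its argument "increments" is a list of rows, each a list of 5 numbers: the shift along the tool's x, y, z in m, then the turn about the tool's x in degrees, then the opening, from 0 (shut) to 1 (fully open). A call has 1 to 12 rows; each row is the pose to reach, as a shift and turn from the pose commanded when the call began, along the tool's axes at that moment; what a row does not reach only later rows make up. A row lasts 1/10 s, in which the tool goes at most 50 mm and 8.59 degrees, less where a joint would pass 70% of its speed; a pose out of reach is approached as far as the arm can. A call with a gripper value outside its range is refused whole. The fingers move at their own pace and stop on an object; the grip force is fixed at half the most. Time passes only in rows, so rows that repeat a pose let the fingers close. It gives the time, the measured TCP pose, the force and the opening at its end, in the units of the state.
- robot.get_obs(): the state, without advancing time (a new reading comes with each control period).
- robot.capture(name): name is "scene" or "top"; returns the picture (400x640x3 uint8, red, green, blue); there is no depth.
- robot.camera_params(name): a dict with "fov_y" (degrees; the focal length in pixels is half the picture's height over the tangent of half this angle, whatever the lens; pixels are square), "cx", "cy" (the principal point, pixels), "view" (4x4, takes a point from world to camera coordinates). Camera axes: x right, y down, z forward; pixel columns grow to the right and rows downward; lengths in m; the calibration is good to about 2 mm. A picture is of the moment at which its call begins. camera_params takes no time and is no camera call.
- robot.job_done(): hands the job in, once; it reports no verdict.
The state is a dict: "time": time; "joint_positions": joint angles; "joint_velocities": joint speeds; "tau": joint torques, N m; "tcp_pos": TCP position; "tool_rot": TCP orientation; "force": force on the tool from outside, world axes, zero at the start; "moment": the same for the moment, N m; "opening": opening from 0.0 (shut) to 1.0 (fully open).
Only numpy, scipy, OpenCV 4.12 (cv2) and the standard library are available. Lean on these libraries where they do the work, as an engineer would, in place of code of your own. Each camera call takes 0.05 s, during which the arm holds its last target.

## Working session

There is one attempt and no reset: what is moved stays moved. The work goes in short steps, Python scripts to look and compute and a tool call to move; the robot and the scene stay as the last step left them, time stands still between calls to the robot, and variables do not carry over. Pictures are saved under pics/ and viewed, and the job is handed in when it is done.

Besides the shell and the picture viewer there is one more tool, called after "Request:" as name(argument=value, ...), one argument or row to a line, values as JSON. servo_tool: Moves the arm, as the interface text tells. Its arguments: {"type":"object","properties":{"increments":{"type":"array","items":{"type":"array","items":{"type":"number"}}}},"required":["increments"]}

```bash
ls; mkdir -p pics; python3 - <<'E'
from cell import robot
import cv2
o=robot.get_obs(); print({k:(v if not hasattr(v,'round') else v.round(4) if hasattr(v,'shape') else v) for k,v in o.items()})
print(robot.hold_point_z)
for n in("scene","top"):
    p=robot.camera_params(n);print(n,p)
    cv2.imwrite(f"pics/{n}0.png",robot.capture(n)[:,:,::-1])
E
```

```text
pics
{'time': 0.0, 'joint_positions': array([-1.153 ,  0.4684, -0.0116,  1.6036,  0.006 ,  1.0714, -0.0563]), 'joint_velocities': array([ 0.0017,  0.0021,  0.0002, -0.0006, -0.0006, -0.001 , -0.0013]), 'tau': array([-7.00000e-04, -5.20580e+01, -1.28000e-02, -2.43754e+01,
       -5.67000e-02,  1.72000e-02,  2.00000e-04]), 'tcp_pos': array([0.2888, 0.5817, 0.2136]), 'tool_rot': array([-0.8644,  1.3941,  0.8627]), 'force': array([-0.2572, -0.2017, -0.1497]), 'moment': array([-0.0722, -0.0565, -0.0451]), 'opening': 1.0011339900682663}
0.0187
scene {'fov_y': 53.71223743757671, 'cx': 319.7024872204597, 'cy': 199.92048011969322, 'view': array([[-0.34009093, -0.94036174,  0.0076136 ,  0.11836507],
       [-0.88414607,  0.31698101, -0.34323281,  0.5745461 ],
       [ 0.32034964, -0.1234619 , -0.9392195 ,  1.13895214],
       [ 0.        ,  0.        ,  0.        ,  1.        ]])}
top {'fov_y': 50.69558293265625, 'cx': 323.850921740508, 'cy': 203.10974462572864, 'view': array([[ 0.00894874, -0.99987532, -0.01301035, -0.07288531],
       [-0.99269057, -0.00731695, -0.12046529,  0.55295258],
       [ 0.12035508,  0.01399326, -0.99263228,  1.36272977],
       [ 0.        ,  0.        ,  0.        ,  1.        ]])}
```

View pics/scene0.png

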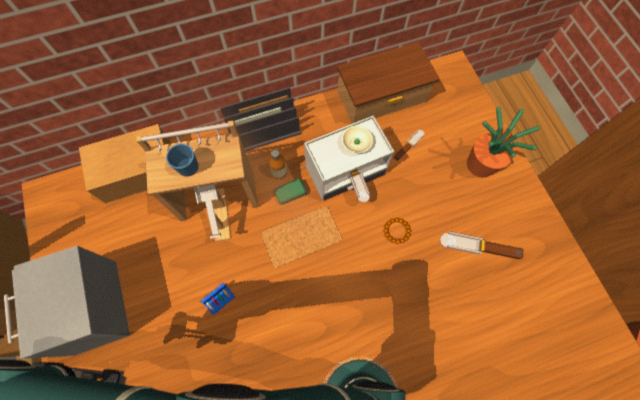

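View pics/top0.png

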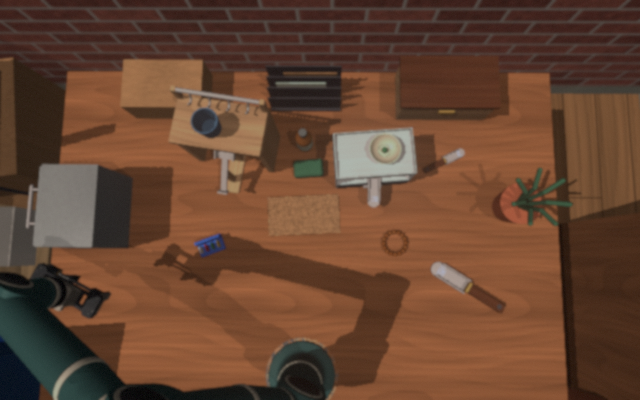

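```bash
cat > h.py <<'E'
import numpy as np, cv2
from cell import robot
def ray(n,u,v):
    p=robot.camera_params(n);f=200/np.tan(np.radians(p['fov_y']/2))
    V=p['view'];R=V[:3,:3];t=V[:3,3]
    return -R.T@t, R.T@np.array([(u-p['cx'])/f,(v-p['cy'])/f,1.])
def at(n,u,v,z):
    c,d=ray(n,u,v); return c+d*(z-c[2])/d[2]
def proj(n,P):
    p=robot.camera_params(n);f=200/np.tan(np.radians(p['fov_y']/2))
    q=p['view'][:3,:3]@np.asarray(P,float)+p['view'][:3,3]
    return np.array([p['cx']+f*q[0]/q[2],p['cy']+f*q[1]/q[2]])
def tri(a,b):
    c1,d1=ray('scene',*a);c2,d2=ray('top',*b)
    A=np.stack([d1,-d2],1);s=np.linalg.lstsq(A,c2-c1,rcond=None)[0]
    p,q=c1+d1*s[0],c2+d2*s[1];return (p+q)/2,np.linalg.norm(p-q)
def crop(img,x0,y0,w,h,k,out):
    c=cv2.resize(img[y0:y0+h,x0:x0+w],None,fx=k,fy=k,interpolation=cv2.INTER_CUBIC)
    for i in range(0,w,10):
        cv2.line(c,(i*k,0),(i*k,4 if i%50 else 12),(0,255,255),1)
        if i%20==0: cv2.putText(c,str(x0+i),(i*k,22),0,.35,(0,255,255),1)
    for i in range(0,h,10):
        cv2.line(c,(0,i*k),(6,i*k),(0,255,255),1)
        if i%20==0: cv2.putText(c,str(y0+i),(8,i*k+4),0,.35,(0,255,255),1)
    cv2.imwrite(out,c)
E
python3 - <<'E'
from h import *
s=cv2.imread('pics/scene0.png');t=cv2.imread('pics/top0.png')
crop(s,250,110,160,115,5,'pics/c1.png')
crop(t,310,110,130,110,6,'pics/c2.png')
crop(s,130,110,130,130,4,'pics/c3.png')
crop(t,155,75,130,130,4,'pics/c4.png')
E
```

```text
(no output)
```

View pics/c1.png

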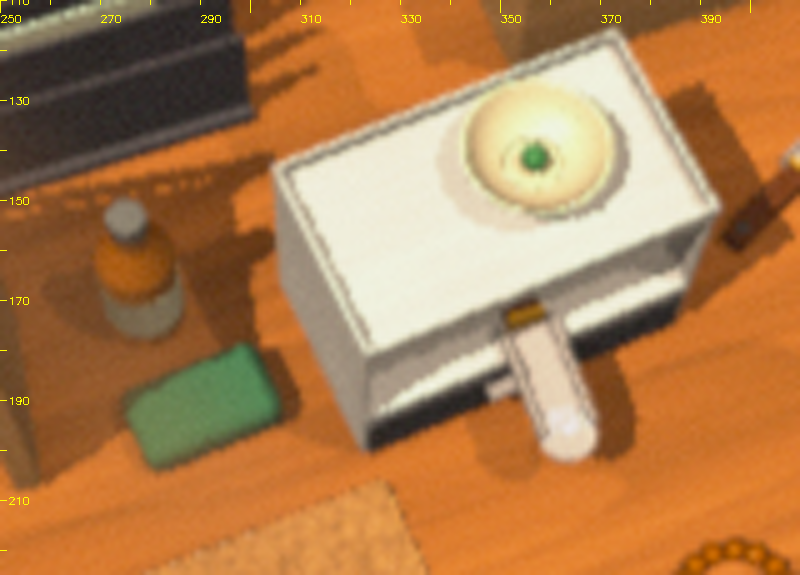

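View pics/c2.png

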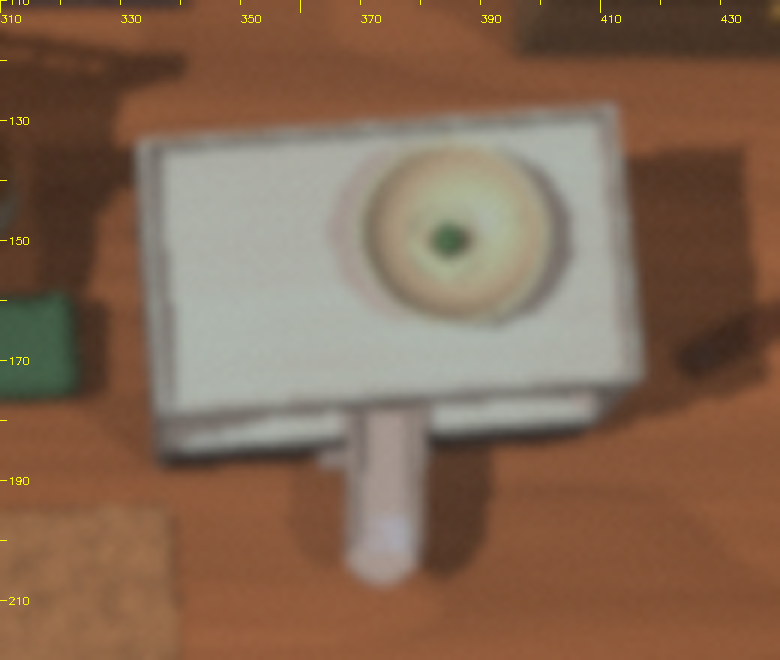

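View pics/c3.png

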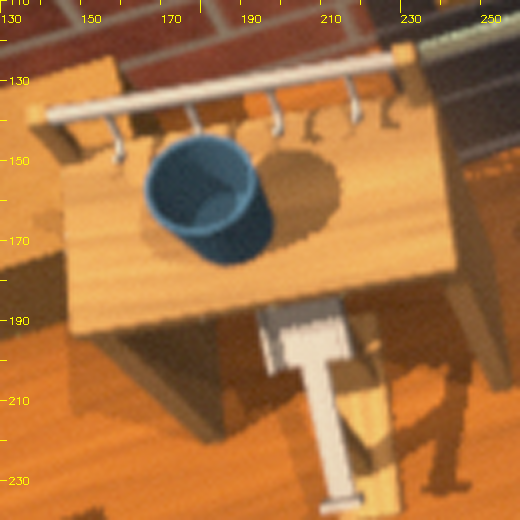

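View pics/c4.png

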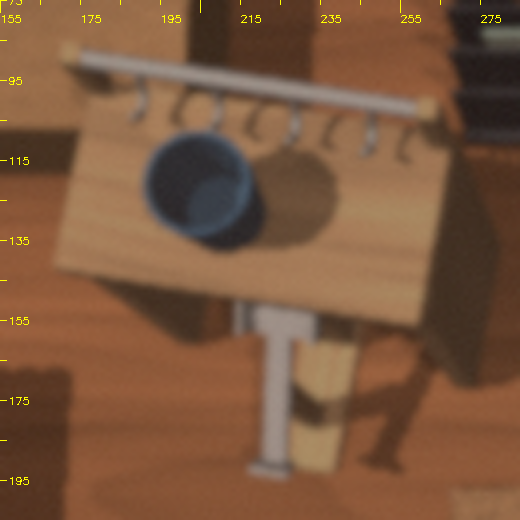

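```bash
cat >> h.py <<'E'
from scipy.optimize import least_squares
def fit(obs,x0):
    # obs: (cam,u,v,local xyz)
    def P(x,l): c,s=np.cos(x[2]),np.sin(x[2]); return [x[0]+c*l[0]-s*l[1],x[1]+s*l[0]+c*l[1],l[2]]
    r=lambda x:np.concatenate([proj(n,P(x,l))-[u,v] for n,u,v,l in obs])
    s=least_squares(r,x0); return s.x,s.fun.reshape(-1,2)
E
python3 - <<'E'
from h import *
np.set_printoptions(precision=4,suppress=True)
S,T='scene','top'
z=.175;y=.119
tr=[(S,305,143.6,(.07,.12,z)),(S,373,116.4,(.07,-.12,z)),(S,393.6,151.6,(-.07,-.12,z)),(S,324,180.4,(-.07,.12,z)),
(T,332.7,133.7,(.07,.12,z)),(T,412.5,127.3,(.07,-.12,z)),(T,417,173.3,(-.07,-.12,z)),(T,335.8,179.2,(-.07,.12,z))]
print('tray',*fit(tr,[.6,-.2,0]))
sh=[(S,148.8,193.8,(-.04,.13,.283)),(S,243.8,177.5,(-.04,-.13,.283)),(T,168.8,141.3,(-.04,.13,.283)),(T,260,156.8,(-.04,-.13,.283)),
# lip centre top front
(S,216,235,(-.13-.006,0,.112)),(T,222.3,193,(-.136,0,.112))]
print('shelf',*fit(sh,[.6,.3,0]))
print('tip',at(S,364,202,.068),at(T,373.7,207.5,.068), tri((364,202),(373.7,207.5)))
# blade edges top view
for a in [(368,180),(380.8,180),(367.5,200),(380,200)]: print(at(T,*a,.08))
c=[(S,283,479/1),]
E
```

```text
tray [ 0.6879 -0.2199  0.0821] [[-0.033  -0.6196]
 [ 0.7052 -0.9827]
 [ 0.9045 -0.3724]
 [-0.1193  0.4846]
 [-0.2342  0.0711]
 [-0.8825  0.5391]
 [-0.7746 -0.0268]
 [ 0.2057  0.0497]]
shelf [ 0.7094  0.2281 -0.161 ] [[-0.5246 -0.7912]
 [ 1.9113 -0.8254]
 [-1.2408  0.6274]
 [-0.4565  0.4008]
 [ 0.1085  0.4325]
 [-0.1604 -0.5298]]
tip [ 0.537  -0.2198  0.068 ] [ 0.5363 -0.2292  0.068 ] (array([ 0.541 , -0.2282,  0.0464]), np.float64(0.007999243217313837))
[ 0.6236 -0.2101  0.08  ]
[ 0.6239 -0.2511  0.08  ]
[ 0.5589 -0.2083  0.08  ]
[ 0.5591 -0.2481  0.08  ]
```

```bash
cat >> h.py <<'E'
def Rz(a): c,s=np.cos(a),np.sin(a); return np.array([[c,-s,0],[s,c,0],[0,0,1.]])
def sh_lines():
    L=[]
    for y in(-.019,.019): L.append([(0,y,.014),(.082,y,.014)]); 
    a=np.linspace(-np.pi/2,np.pi/2,13)
    L.append([(.081+.019*np.cos(t),.019*np.sin(t),.003) for t in a])
    L.append([(0,-.019,.014),(0,.019,.014)])
    L.append([(0,-.012,.02),(-.1,-.012,.02),(-.1,.012,.02),(0,.012,.02)])
    return L
def box(x0,x1,y0,y1,z): return [(x0,y0,z),(x1,y0,z),(x1,y1,z),(x0,y1,z),(x0,y0,z)]
def rest_lines():
    L=[[(0,-.009,0),(.105,-.009,0),(.105,-.026,0),(.105,-.026,.012),(.2,-.026,.012)],[(0,.009,0),(.105,.009,0),(.105,.026,0),(.105,.026,.012),(.2,.026,.012)],box(-.006,0,-.015,.015,.014)]
    return L
def overlay(img,n,lines,R,t,x0,y0,w,h,k,out=None,c=None,col=(255,0,255)):
    if c is None: c=cv2.resize(img[y0:y0+h,x0:x0+w],None,fx=k,fy=k,interpolation=cv2.INTER_CUBIC)
    for l in lines:
        p=np.array([(proj(n,R@np.array(q)+t)+.5-[x0,y0])*k for q in l]).round().astype(np.int32)
        cv2.polylines(c,[p],False,col,1,cv2.LINE_AA)
    if out: cv2.imwrite(out,c)
    return c
def rest_pose(sx,sy,a):
    R=Rz(a)@np.array([[np.cos(np.pi/6),0,-np.sin(np.pi/6)],[0,1,0],[np.sin(np.pi/6),0,np.cos(np.pi/6)]])
    return R,np.array([sx,sy,0])+Rz(a)@np.array([-.13,0,.105])
E
python3 - <<'E'
from h import *
s=cv2.imread('pics/scene0.png');t=cv2.imread('pics/top0.png')
out={}
for n,im,w1,w2 in(('scene',s,(295,110,110,110),(140,115,110,130)),('top',t,(325,120,100,100),(160,80,120,120))):
    a=.0821;o=np.array([.6879,-.2199,0])
    c=overlay(im,n,[box(-.07,.07,-.12,.12,.175),[(-.07,-.118,.066),(-.07,.118,.066)]],Rz(a),o,*w1,5)
    overlay(im,n,sh_lines(),Rz(a+np.pi-.04),np.array([.636,-.225,.066]),*w1,5,'',c,(0,255,0)) if 0 else overlay(im,n,sh_lines(),Rz(np.pi+.0),np.array([.636,-.227,.066]),*w1,5,None,c,(0,255,0))
    a=-.161;o=np.array([.7094,.2281,0])
    d=overlay(im,n,[box(-.04,.1,-.13,.13,.283)],Rz(a),o,*w2,5)
    R,tt=rest_pose(.7094,.2281,a)
    overlay(im,n,rest_lines(),R,tt,*w2,5,None,d,(0,255,0))
    out[n]=(c,d)
for i,k in((0,'o1'),(1,'o2')):
    A,B=out['scene'][i],out['top'][i];h=max(A.shape[0],B.shape[0])
    p=lambda m:cv2.copyMakeBorder(m,0,h-m.shape[0],0,0,0)
    m=np.hstack([p(A),p(B)]);f=min(800/m.shape[1],600/m.shape[0],1)
    for j,q in((0,A),(1,B)): cv2.imwrite(f'pics/{k}_{j}.png',q if q.shape[0]<=600 else cv2.resize(q,None,fx=600/q.shape[0],fy=600/q.shape[0]))
E
```

```text
(no output)
```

View pics/o1_0.png

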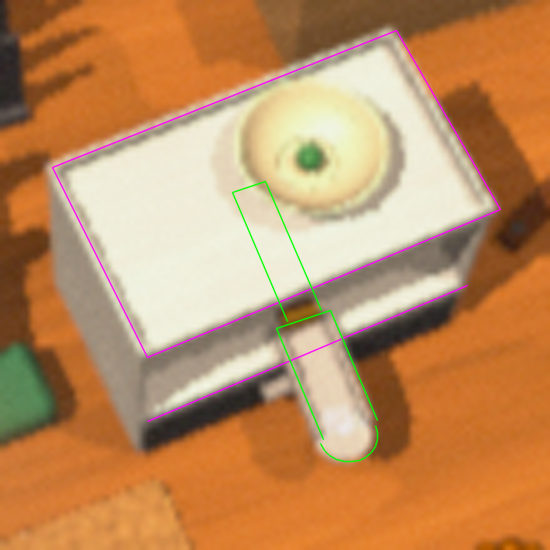

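View pics/o1_1.png

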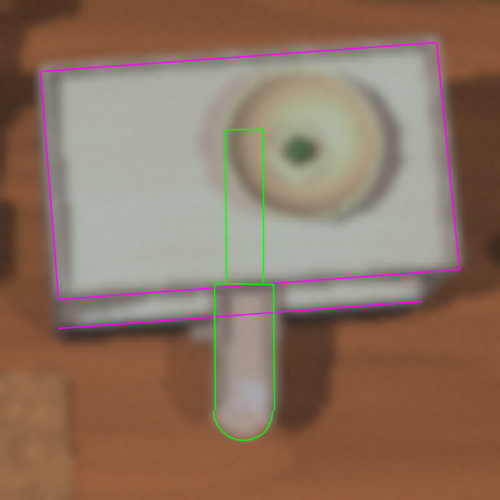

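View pics/o2_0.png

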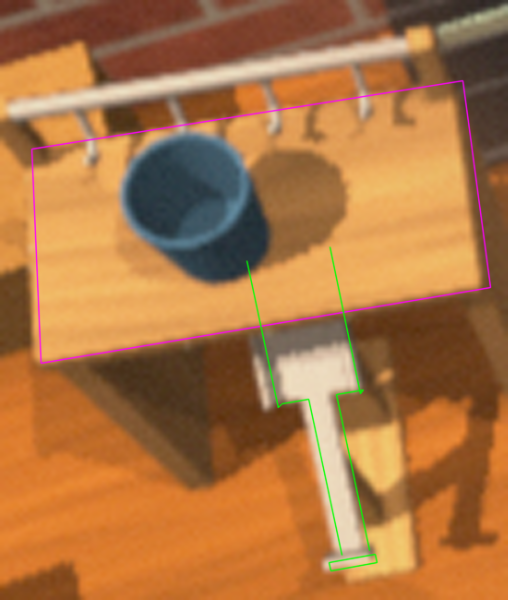

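View pics/o2_1.png

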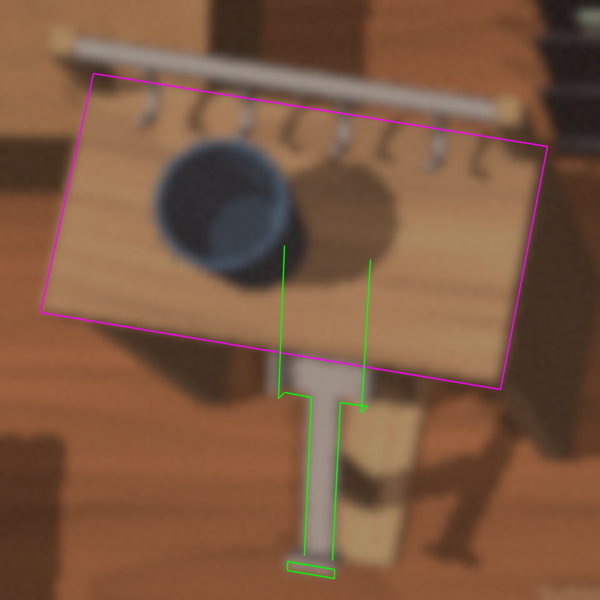

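```bash
cat >> h.py <<'E'
from scipy.spatial.transform import Rotation as Ro
def tool():
    o=robot.get_obs();return o,Ro.from_rotvec(o['tool_rot']).as_matrix(),o['tcp_pos']
def go(target,yaw=None):
    """shift in tool axes to reach TCP target; yaw= world direction angle of jaw axis (tool z)"""
    o,R,p=tool();d=R.T@(np.array(target)-p)
    a=None
    if yaw is not None:
        z=R[:,2];cur=np.arctan2(z[1],z[0]);a=np.degrees((cur-yaw+np.pi/2)%np.pi-np.pi/2)
    print('shift',d.round(4),'turn',a,'cur tcp',p.round(4))
E
python3 - <<'E'
from h import *
np.set_printoptions(precision=4,suppress=True)
o,R,p=tool();print(R,robot.get_obs()['joint_positions'])
T,S='top','scene'
for a in [(268,196),(338,195),(340,234),(269,236)]: print('mat',at(T,*a,.004))
for a in [(374,203),(264.5,236),(342,236),(264,265)]: print(at(S,*a,.004))
print('case',at(T,309,168,.035),'beads',at(T,395,242,.016),'tags',at(T,210,245,.04),'spray',at(T,302,135,.1))
go([.566,-.228,.25],np.pi/2)
# tcp projection
print(proj(T,p),proj(S,p))
E
```

```text
[[-0.0006 -0.8956  0.4448]
 [-0.0014  0.4448  0.8956]
 [-1.     -0.0001 -0.0016]] [-1.153   0.4683 -0.0116  1.6035  0.006   1.0714 -0.0563]
mat [0.5799 0.1215 0.004 ]
mat [ 0.585  -0.1156  0.004 ]
mat [ 0.4534 -0.1229  0.004 ]
mat [0.4447 0.1147 0.004 ]
[ 0.5411 -0.2659  0.004 ]
[0.5563 0.1178 0.004 ]
[ 0.4701 -0.1222  0.004 ]
[0.4652 0.1475 0.004 ]
case [ 0.6709 -0.0178  0.035 ] beads [ 0.428  -0.3042  0.016 ] tags [0.4123 0.3016 0.04  ] spray [0.7652 0.0028 0.1   ]
shift [-0.0352 -0.6083 -0.602 ] turn -26.408440086693997 cur tcp [0.2889 0.5817 0.2137]
[ 92.241  286.6599] [103.3465 377.1017]
```

Request:
servo_tool(
  increments=[
    [-0.036, -0.04, -0.04, -3, 1],
    [-0.036, -0.08, -0.08, -6, 1],
    [-0.036, -0.11, -0.11, -9, 1],
    [-0.036, -0.14, -0.14, -12, 1],
    [-0.036, -0.175, -0.175, -15, 1],
    [-0.036, -0.21, -0.21, -18, 1],
    [-0.036, -0.245, -0.245, -21, 1],
    [-0.036, -0.28, -0.28, -24, 1],
    [-0.036, -0.315, -0.315, -26.4, 1],
    [-0.036, -0.35, -0.35, -26.4, 1],
    [-0.036, -0.385, -0.385, -26.4, 1],
    [-0.036, -0.42, -0.42, -26.4, 1],
  ],
)

```text
time: 1.3
tcp_pos: [0.4778, 0.0194, 0.2506]
tool_rot: [-1.209, 1.209, 1.209]
force: [0.6, 0.4, 0.3]
opening: 0.994
```

```bash
python3 - <<'E'
from h import *
go([.566,-.228,.21],np.pi/2)
print(robot.get_obs()['joint_positions'].round(3))
E
```

```text
shift [ 0.0406 -0.0882 -0.2474] turn 0.002801928846524342 cur tcp [0.4778 0.0194 0.2506]
[-0.373  0.128  0.288  1.986 -0.043  1.033  1.506]
```

Request:
servo_tool(
  increments=[
    [0, -0.015, -0.04, 0, 1],
    [0, -0.03, -0.08, 0, 1],
    [0, -0.045, -0.12, 0, 1],
    [0, -0.06, -0.16, 0, 1],
    [0, -0.07, -0.2, 0, 1],
    [0, -0.082, -0.235, 0, 1],
    [0.03, -0.086, -0.245, 0, 1],
    [0.04, -0.088, -0.247, 0, 1],
    [0.04, -0.088, -0.247, 0, 1],
  ],
)

```text
time: 2.2
tcp_pos: [0.5645, -0.2246, 0.2084]
tool_rot: [-1.206, 1.211, 1.213]
force: [0.2, -0.1, 0.7]
opening: 1.006
```

```bash
python3 - <<'E'
from h import *
for n in("scene","top"): cv2.imwrite(f"pics/{n}1.png",robot.capture(n)[:,:,::-1])
s=cv2.imread('pics/scene1.png');t=cv2.imread('pics/top1.png')
crop(s,290,100,130,120,5,'pics/c5.png')
crop(t,310,120,130,110,5,'pics/c6.png')
o,R,p=tool();print(p,R.round(3),proj('scene',p),proj('top',p),o['force'])
E
```

```text
[ 0.56586614 -0.22428157  0.21080653] [[-0.    -1.    -0.002]
 [ 0.001 -0.002  1.   ]
 [-1.     0.     0.001]] [367.2498147  176.14820043] [377.10443083 191.83765261] [ 0.24399288  0.38244888 -0.34334404]
```

View pics/c5.png

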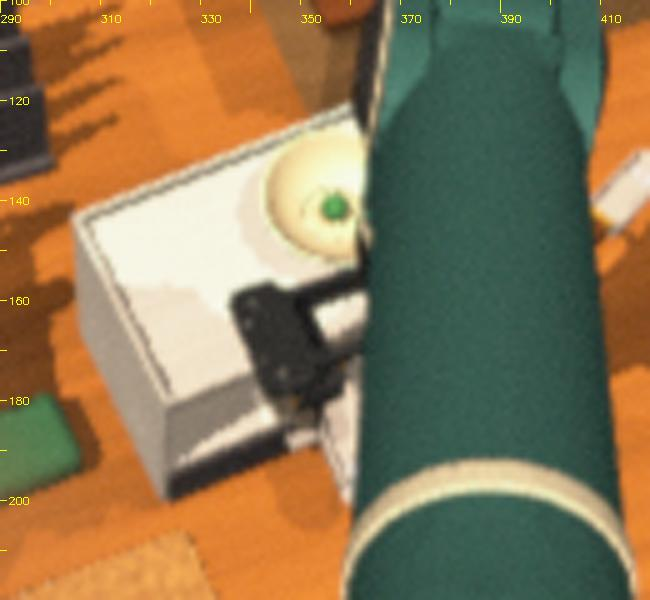

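View pics/c6.png

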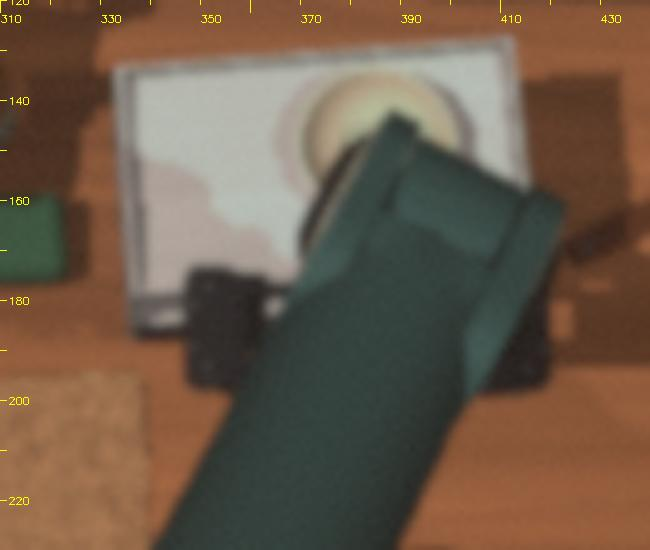

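```bash
python3 - <<'E'
from h import *
o,R,p=tool()
for z in(.3,.33,.36):
  for dx,dy in((.0375,.0945),(.0375,-.0945),(-.0375,-.0945),(-.0375,.0945)): print(z,proj('top',[p[0]+dx,p[1]+dy,z]).round(1),proj('scene',[p[0]+dx,p[1]+dy,z]).round(1))
E
```

```text
0.3 [345.6 172.9] [333.6 161.8]
0.3 [416.  173.4] [397.7 140.9]
0.3 [416.5 201.1] [408.9 164.1]
0.3 [345.5 200.6] [343.6 186. ]
0.33 [346.  170.7] [334.1 156.8]
0.33 [418.4 171.2] [399.9 135.5]
0.33 [418.9 199.6] [411.4 159.2]
0.33 [345.9 199.1] [344.3 181.6]
0.36 [346.4 168.4] [334.5 151.6]
0.36 [420.8 168.9] [402.1 129.8]
0.36 [421.4 198.1] [414.1 154.1]
0.36 [346.4 197.6] [345.1 177. ]
```

Request:
servo_tool(
  increments=[
    [0.0, 0.006, -0.003, 0, 1],
    [0.03, 0.006, -0.003, 0, 1],
    [0.06, 0.006, -0.003, 0, 1],
    [0.09, 0.006, -0.003, 0, 1],
    [0.115, 0.006, -0.003, 0, 1],
    [0.13, 0.006, -0.003, 0, 1],
    [0.142, 0.006, -0.003, 0, 1],
    [0.149, 0.006, -0.003, 0, 1],
    [0.149, 0.006, -0.003, 0, 1],
  ],
)

```text
time: 3.2
tcp_pos: [0.5597, -0.2285, 0.0615]
tool_rot: [-1.209, 1.209, 1.209]
force: [0.7, -0.2, -0.2]
opening: 0.998
```

Request:
servo_tool(
  increments=[
    [0, 0, 0, 0, 0.7],
    [0, 0, 0, 0, 0.5],
    [0, 0, 0, 0, 0.4],
    [0, 0, 0, 0, 0.3],
    [0, 0, 0, 0, 0.2],
    [0, 0, 0, 0, 0.2],
    [0, 0, 0, 0, 0.2],
  ],
)

```text
time: 3.9
tcp_pos: [0.5597, -0.2286, 0.0616]
tool_rot: [-1.209, 1.209, 1.209]
force: [-0.4, 0.2, 0.4]
opening: 0.413
```

Request:
servo_tool(
  increments=[
    [-0.002, 0.01, 0, 0, 0.2],
    [-0.003, 0.03, 0, 0, 0.2],
    [-0.004, 0.05, 0, 0, 0.2],
    [-0.006, 0.07, 0, 0, 0.2],
    [-0.01, 0.09, 0, 0, 0.2],
    [-0.014, 0.11, 0, 0, 0.2],
    [-0.02, 0.13, 0, 0, 0.2],
    [-0.025, 0.15, 0, 0, 0.2],
    [-0.03, 0.165, 0, 0, 0.2],
    [-0.04, 0.17, 0, 0, 0.2],
    [-0.06, 0.17, 0, 0, 0.2],
  ],
)

```text
time: 5.0
tcp_pos: [0.3881, -0.2283, 0.1216]
tool_rot: [-1.207, 1.211, 1.211]
force: [0.1, 0.7, -1.2]
opening: 0.411
```

```bash
python3 - <<'E'
from h import *
for n in("scene","top"): cv2.imwrite(f"pics/{n}2.png",robot.capture(n)[:,:,::-1])
s=cv2.imread('pics/scene2.png');t=cv2.imread('pics/top2.png')
crop(s,290,110,160,115,5,'pics/c5.png')
crop(t,310,110,130,110,6,'pics/c6.png')
o,R,p=tool();print(p,proj('scene',p),proj('top',p),o['force'],o['moment'],o['opening'])
E
```

```text
[ 0.39164633 -0.22954459  0.12385972] [387.51080984 237.85877489] [375.98699847 252.74754369] [ 0.60683208  0.14708589 -1.40627053] [-0.0305007   0.09081761  0.06713046] 0.40847949415017487
```

View pics/c5.png

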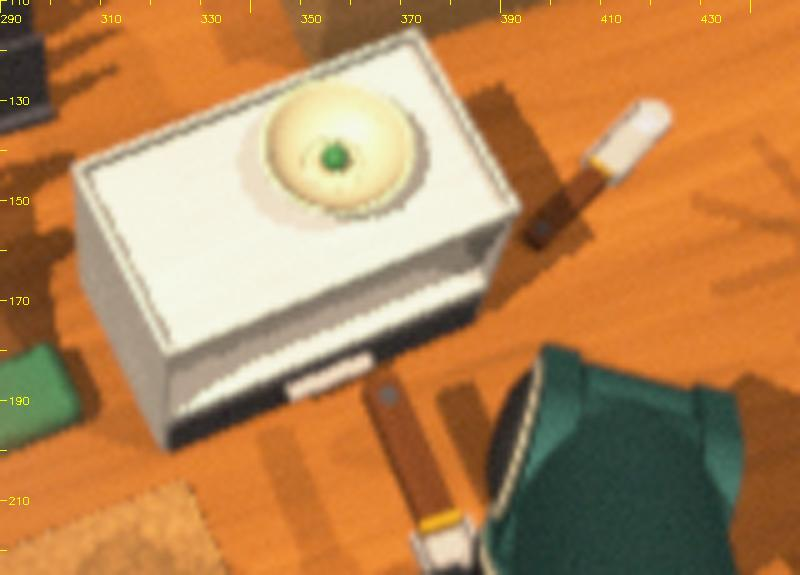

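View pics/c6.png

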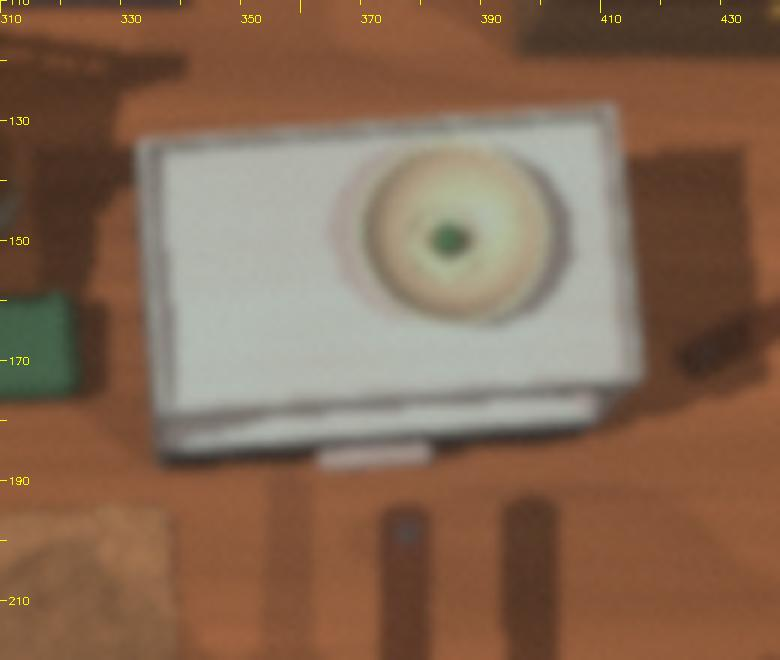

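Request:
servo_tool(
  increments=[
    [-0.01, 0, 0, 7, 0.2],
    [-0.02, 0, 0, 15, 0.2],
    [-0.025, 0, 0, 23, 0.2],
    [-0.025, 0, 0, 31, 0.2],
    [-0.025, 0, 0.01, 39, 0.2],
    [-0.025, 0, 0.03, 47, 0.2],
    [-0.025, -0.01, 0.05, 55, 0.2],
    [-0.025, -0.02, 0.075, 63, 0.2],
    [-0.025, -0.03, 0.1, 71, 0.2],
    [-0.025, -0.04, 0.12, 79, 0.2],
    [-0.025, -0.05, 0.14, 86, 0.2],
    [-0.025, -0.06, 0.16, 90, 0.2],
  ],
)

```text
time: 6.3
tcp_pos: [0.4505, -0.0673, 0.1463]
tool_rot: [0.002, 1.57, -0.003]
force: [-0.0, -0.5, -0.8]
opening: 0.408
```

```bash
python3 - <<'E'
from h import *
go([.516,.076,.09],0)
o,R,p=tool();print(R.round(3),o['joint_positions'].round(2))
E
```

```text
shift [0.0563 0.1436 0.065 ] turn -0.18691531744395268 cur tcp [ 0.4505 -0.0673  0.1463]
[[ 0.     0.003  1.   ]
 [-0.     1.    -0.003]
 [-1.    -0.     0.   ]] [-0.49  0.26  0.66  2.16 -0.22  0.79  0.3 ]
```

Request:
servo_tool(
  increments=[
    [0.0, 0.04, 0.02, 0, 0.2],
    [0.0, 0.08, 0.04, 0, 0.2],
    [0.01, 0.12, 0.06, 0, 0.2],
    [0.03, 0.143, 0.065, 0, 0.2],
    [0.06, 0.143, 0.065, 0, 0.2],
    [0.09, 0.143, 0.065, 0, 0.2],
    [0.115, 0.143, 0.065, 0, 0.2],
    [0.13, 0.143, 0.065, 0, 0.2],
    [0.137, 0.143, 0.065, 0, 0.2],
    [0.14, 0.143, 0.065, 0, 0.2],
    [0.14, 0.143, 0.065, 0, 0.2],
  ],
)

```text
time: 7.4
tcp_pos: [0.5153, 0.0744, 0.007]
tool_rot: [0.0, 1.57, 0.0]
force: [0.6, -0.2, -1.8]
opening: 0.407
```

```bash
python3 - <<'E'
from h import *
cv2.imwrite(f"pics/top3.png",robot.capture('top')[:,:,::-1]);cv2.imwrite(f"pics/scene3.png",robot.capture('scene')[:,:,::-1])
t=cv2.imread('pics/top3.png')
crop(t,240,160,130,110,6,'pics/c6.png')
crop(cv2.imread('pics/scene3.png'),230,180,130,110,6,'pics/c5.png')
o,R,p=tool();print(p,proj('top',p),o['force'],o['opening'])
E
```

```text
[0.51560497 0.07447754 0.00750603] [281.3342631  214.91701822] [ 0.21394348  0.16473442 -1.41693781] 0.4112758698667534
```

View pics/c6.png

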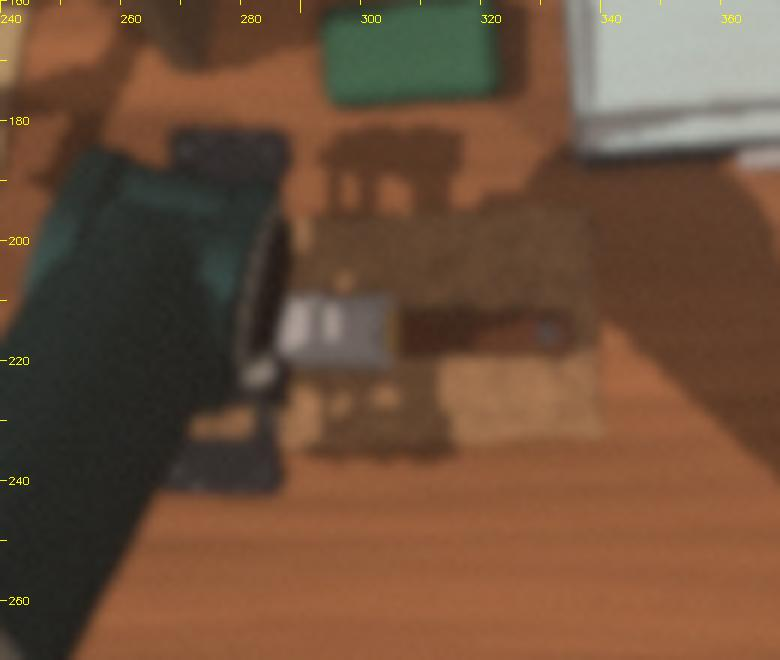

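View pics/c5.png

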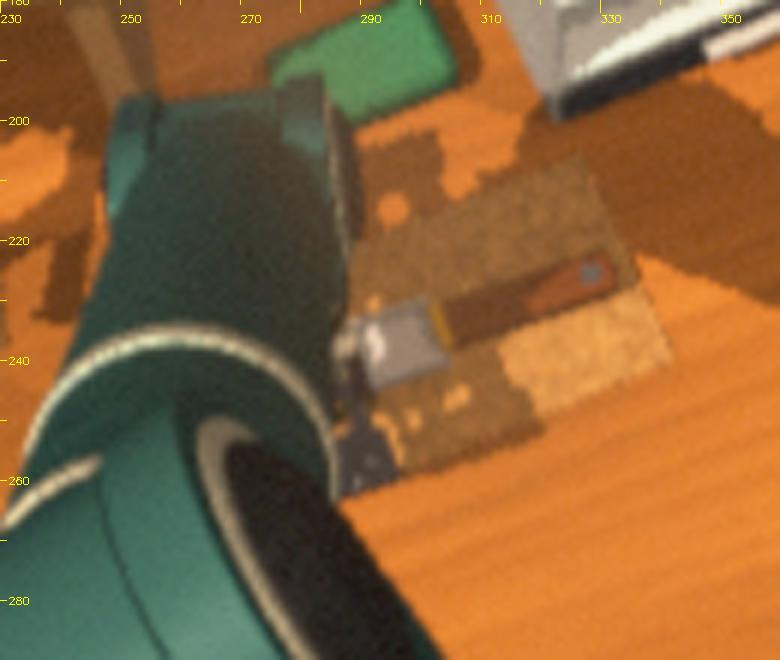

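Request:
servo_tool(
  increments=[
    [0.001, 0.003, 0, 0, 0.2],
    [0.002, 0.003, 0, 0, 0.2],
    [0.002, 0.003, 0, 0, 0.45],
    [0.002, 0.003, 0, 0, 0.6],
    [0.002, 0.003, 0, 0, 0.8],
    [0.002, 0.003, 0, 0, 1],
    [0.002, 0.003, 0, 0, 1],
    [-0.03, 0.003, 0, 0, 1],
    [-0.07, 0.003, 0, 0, 1],
    [-0.11, 0.003, 0, 0, 1],
    [-0.11, 0.003, 0, 0, 1],
  ],
)

```text
time: 8.6
tcp_pos: [0.5182, 0.0777, 0.1211]
tool_rot: [0.003, 1.562, 0.002]
force: [0.6, -0.5, -0.4]
opening: 1.001
```

```bash
python3 - <<'E'
from h import *
go([.516,-.053,.12],0)
E
```

```text
shift [ 0.0007 -0.1307 -0.0021] turn -0.031008008384630855 cur tcp [0.5182 0.0777 0.1211]
```

Request:
servo_tool(
  increments=[
    [-0.02, 0.04, -0.02, 0, 1],
    [-0.04, 0.08, -0.04, 0, 1],
    [-0.05, 0.12, -0.05, 0, 1],
    [-0.05, 0.16, -0.06, 0, 1],
    [-0.05, 0.18, -0.06, 0, 1],
    [-0.05, 0.18, -0.06, 0, 1],
  ],
)

```text
time: 9.2
tcp_pos: [0.4541, 0.2601, 0.1659]
tool_rot: [-0.004, 1.571, 0.004]
force: [-0.2, 0.2, 0.2]
opening: 1.001
```

```bash
python3 - <<'E'
from h import *
for n in("scene","top"): cv2.imwrite(f"pics/{n}4.png",robot.capture(n)[:,:,::-1])
s=cv2.imread('pics/scene4.png');t=cv2.imread('pics/top4.png')
crop(s,230,180,130,100,6,'pics/c5.png')
crop(t,240,170,120,90,6,'pics/c6.png')
o,R,p=tool();print(p)
E
```

```text
[0.45501758 0.25588492 0.16588943]
```

View pics/c5.png

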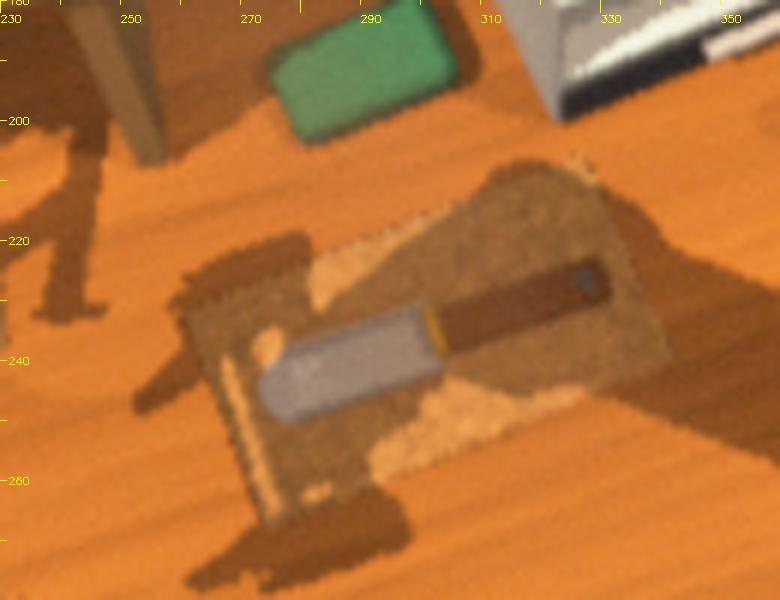

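View pics/c6.png

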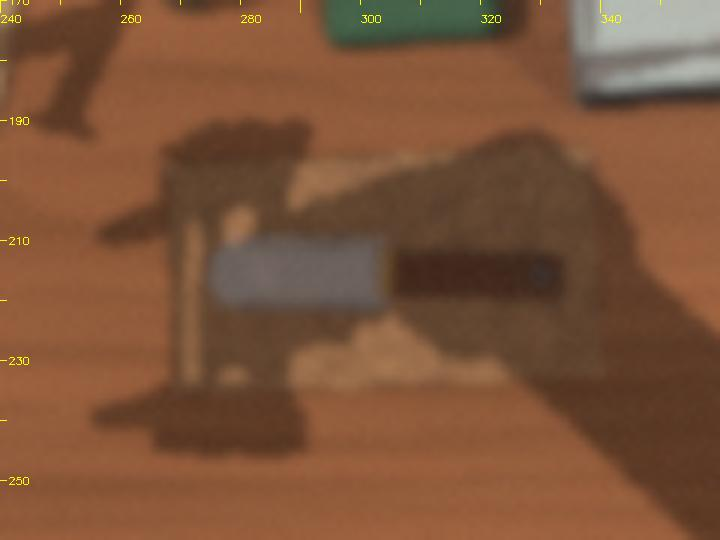

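```bash
python3 - <<'E'
from h import *
np.set_printoptions(precision=4,suppress=True)
T,S='top','scene'
print('tip',at(T,275,215.3,.006),'butt',at(T,333.7,215.6,.022),'joint',at(T,304,215.3,.015))
print('S tip',at(S,274.5,246,.006),'butt',at(S,330.5,226.5,.022),'joint',at(S,303,235.5,.015))
E
```

```text
tip [0.5143 0.096  0.006 ] butt [ 0.5133 -0.1013  0.022 ] joint [ 0.5142 -0.0022  0.015 ]
S tip [0.5126 0.097  0.006 ] butt [ 0.5086 -0.0955  0.022 ] joint [ 0.5122 -0.0013  0.015 ]
```

```bash
python3 - <<'E'
from h import *
go([.5155,-.055,.0065],0)
o,R,p=tool();print(R.round(4))
E
```

```text
shift [ 0.1599 -0.3105  0.0609] turn -0.05372882942633986 cur tcp [0.455  0.2559 0.1659]
[[-6.0e-04  9.0e-04  1.0e+00]
 [-1.9e-03  1.0e+00 -9.0e-04]
 [-1.0e+00 -1.9e-03 -6.0e-04]]
```

Request:
servo_tool(
  increments=[
    [0, -0.045, 0.01, 0, 1],
    [0, -0.09, 0.02, 0, 1],
    [0, -0.135, 0.03, 0, 1],
    [0, -0.18, 0.04, 0, 1],
    [0, -0.225, 0.05, 0, 1],
    [0, -0.27, 0.06, 0, 1],
    [0.02, -0.3, 0.061, 0, 1],
    [0.05, -0.31, 0.061, 0, 1],
    [0.08, -0.31, 0.061, 0, 1],
    [0.1, -0.31, 0.061, 0, 1],
    [0.1, -0.31, 0.061, 0, 1],
  ],
)

```text
time: 10.4
tcp_pos: [0.5127, -0.0555, 0.0641]
tool_rot: [0.002, 1.577, -0.005]
force: [-0.3, -0.1, -0.0]
opening: 1.0
```

```bash
python3 - <<'E'
from h import *
go([.5155,-.055,.0065],0)
E
```

```text
shift [0.0576 0.0006 0.0031] turn -0.2593735083473278 cur tcp [ 0.5127 -0.0555  0.0641]
```

Request:
servo_tool(
  increments=[
    [0.02, 0, 0.003, 0, 1],
    [0.04, 0, 0.003, 0, 1],
    [0.052, 0, 0.003, 0, 1],
    [0.057, 0, 0.003, 0, 1],
    [0.057, 0, 0.003, 0, 0.7],
    [0.057, 0, 0.003, 0, 0.5],
    [0.057, 0, 0.003, 0, 0.35],
    [0.057, 0, 0.003, 0, 0.2],
    [0.057, 0, 0.003, 0, 0.05],
    [0.057, 0, 0.003, 0, 0.05],
    [0.057, 0, 0.003, 0, 0.05],
  ],
)

```text
time: 11.5
tcp_pos: [0.5188, -0.0526, 0.0097]
tool_rot: [0.0, 1.571, 0.0]
force: [0.4, 0.7, 0.1]
opening: 0.413
```

Request:
servo_tool(
  increments=[
    [0, 0, 0, 0, 0.05],
    [0, 0, 0, 0, 0.05],
    [0, 0, 0, 0, 0.05],
    [0, 0, 0, 0, 0.05],
  ],
)

```text
time: 11.9
tcp_pos: [0.5185, -0.0526, 0.0095]
tool_rot: [0.0, 1.571, 0.0]
force: [-1.5, -0.4, 0.2]
opening: 0.256
```

```bash
python3 - <<'E'
from h import *
for i in range(3):
    if i<2:
        n=("scene","top")[i];cv2.imwrite(f"pics/{n}5.png",robot.capture(n)[:,:,::-1])
    o,R,p=tool();print(p,o['opening'],o['force'],o['joint_velocities'].round(3))
crop(cv2.imread('pics/scene5.png'),230,180,130,100,6,'pics/c5.png')
E
```

```text
[ 0.51856579 -0.05264932  0.00953626] 0.2571931475326082 [-0.89076886 -0.36005845  0.23419062] [ 0.    -0.    -0.001 -0.001 -0.001  0.002 -0.002]
[ 0.51857248 -0.05265     0.00952983] 0.2585466799529303 [-0.38202626  0.49747399  0.2243136 ] [-0.001  0.001 -0.001  0.001 -0.001  0.001 -0.001]
[ 0.51857248 -0.05265     0.00952983] 0.2585466799529303 [-0.38202626  0.49747399  0.2243136 ] [-0.001  0.001 -0.001  0.001 -0.001  0.001 -0.001]
```

View pics/c5.png

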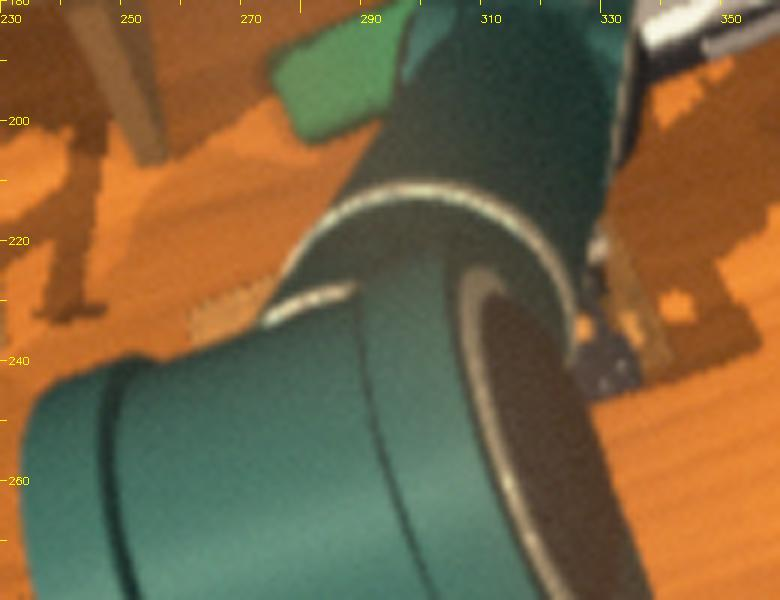

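```bash
python3 - <<'E'
from h import *
s=cv2.imread('pics/scene0.png');t=cv2.imread('pics/top0.png')
crop(s,180,175,60,65,9,'pics/c5.png')
crop(t,200,140,55,60,10,'pics/c6.png')
E
```

```text
(no output)
```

View pics/c5.png

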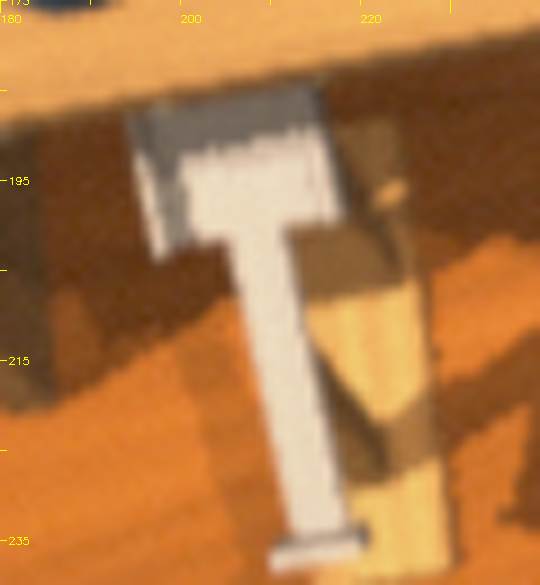

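View pics/c6.png

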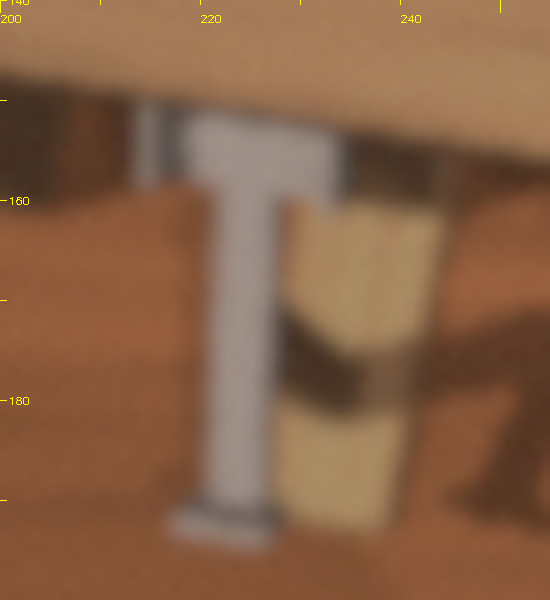

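Request:
servo_tool(
  increments=[
    [-0.03, 0, 0, 0, 0.05],
    [-0.07, 0, 0, 0, 0.05],
    [-0.11, 0, 0, 0, 0.05],
    [-0.15, 0, 0, 5, 0.05],
    [-0.18, 0, -0.01, 13, 0.05],
    [-0.2, 0.01, -0.02, 21, 0.05],
    [-0.21, 0.03, -0.03, 29, 0.05],
    [-0.21, 0.05, -0.04, 37, 0.05],
    [-0.21, 0.07, -0.05, 45, 0.05],
    [-0.21, 0.09, -0.06, 53, 0.05],
    [-0.21, 0.11, -0.07, 61, 0.05],
    [-0.21, 0.13, -0.08, 69, 0.05],
  ],
)

```text
time: 13.2
tcp_pos: [0.4381, 0.0782, 0.2195]
tool_rot: [0.94, 1.359, -0.939]
force: [0.9, -0.3, -1.4]
opening: 0.257
```

```bash
cat > fitrest.py <<'E'
from h import *
np.set_printoptions(precision=4,suppress=True)
S,T='scene','top'
c,s_=np.cos(np.pi/6),np.sin(np.pi/6)
def L(x,y,z): return (-.13+c*x-s_*z,y,.105+s_*x+c*z)
obs=[(S,214.8,233.1,L(0,0,0)),(S,208.2,200.7,L(.105,0,0)),(S,210.1,235.4,L(0,.015,.014)),(S,220.1,233.1,L(0,-.015,.014)),
(S,148.4,193.4,(-.04,.13,.283)),(S,243.4,177.9,(-.04,-.13,.283)),
(T,223.05,189.8,L(0,0,0)),(T,224.1,159.1,L(.105,0,0)),(T,217.85,190.35,L(0,.015,.014)),(T,227.65,191.65,L(0,-.015,.014)),
(T,168.4,140.9,(-.04,.13,.283)),(T,259.6,156.4,(-.04,-.13,.283))]
for name,o in(('both',obs),('S',obs[:6]),('T',obs[6:])):
    x,r=fit(o,[.7,.23,-.16]);print(name,x,'\n',r.round(1).tolist())
E
python3 fitrest.py
```

```text
both [ 0.7119  0.229  -0.1606] 
 [[1.2, 0.4], [0.6, -0.9], [0.1, 0.2], [0.2, 0.7], [-0.6, -1.1], [1.7, -1.9], [-0.2, 0.4], [0.3, -0.5], [-1.1, 0.6], [-1.5, 0.9], [-1.1, 0.2], [-0.4, -0.1]]
S [ 0.7111  0.2306 -0.162 ] 
 [[0.7, 0.8], [0.1, -0.5], [-0.4, 0.6], [-0.4, 1.1], [-1.2, -0.7], [1.2, -1.4]]
T [ 0.7126  0.2271 -0.1597] 
 [[0.4, 0.1], [0.9, -0.8], [-0.5, 0.4], [-0.9, 0.7], [-0.4, -0.0], [0.4, -0.4]]
```

```bash
cat >> h.py <<'E'
def rp(x,z,y=0,S=(.713,.229,-.161)):
    c,s=np.cos(S[2]),np.sin(S[2]);return [S[0]+c*x-s*y,S[1]+s*x+c*y,z]
E
python3 - <<'E'
from h import *
go(rp(-.25,.226),-np.pi/2-.161)
o,R,p=tool();print(R.round(3),o['joint_positions'].round(2))
E
```

```text
shift [-0.0064  0.0936 -0.1687] turn 29.87988443444583 cur tcp [0.4381 0.0782 0.2195]
[[ 0.     0.936  0.353]
 [ 0.     0.353 -0.936]
 [-1.     0.    -0.   ]] [-1.09  0.12  0.92  2.12 -0.12  0.95 -1.32]
```

Request:
servo_tool(
  increments=[
    [-0.006, 0.015, -0.03, 7, 0.05],
    [-0.006, 0.03, -0.06, 14, 0.05],
    [-0.006, 0.05, -0.09, 21, 0.05],
    [-0.006, 0.07, -0.12, 28, 0.05],
    [-0.006, 0.085, -0.15, 29.9, 0.05],
    [-0.006, 0.093, -0.168, 29.9, 0.05],
    [-0.006, 0.093, -0.168, 29.9, 0.05],
    [-0.006, 0.093, -0.168, 29.9, 0.05],
  ],
)

```text
time: 14.0
tcp_pos: [0.4652, 0.2663, 0.2254]
tool_rot: [1.322, 1.131, -1.324]
force: [0.5, -0.7, -1.5]
opening: 0.259
```

```bash
python3 - <<'E'
from h import *
for n in("scene","top"): cv2.imwrite(f"pics/{n}6.png",robot.capture(n)[:,:,::-1])
s=cv2.imread('pics/scene6.png');t=cv2.imread('pics/top6.png')
o,R,p=tool();print(p,R.round(3),o['opening'])
c,d=np.cos(-.161),np.sin(-.161)
# shoehorn predicted pose
b=R[:,1]; Rs=np.stack([b,np.cross([0,0,1],b),[0,0,1]],1); org=p+b*.0505-np.array([0,0,.0055])
overlay(s,'scene',sh_lines(),Rs,org,150,140,110,115,5,'pics/o5.png')
overlay(t,'top',sh_lines(),Rs,org,170,110,110,110,5,'pics/o6.png')
go(rp(-.25,.226),-np.pi/2-.161)
E
```

```text
[0.4655032  0.26555501 0.22569378] [[-0.     0.988 -0.157]
 [-0.    -0.157 -0.988]
 [-1.    -0.     0.   ]] 0.26143759657258053
shift [-0.0003  0.0002 -0.0036] turn 0.188184148359208 cur tcp [0.4655 0.2656 0.2257]
```

View pics/o5.png

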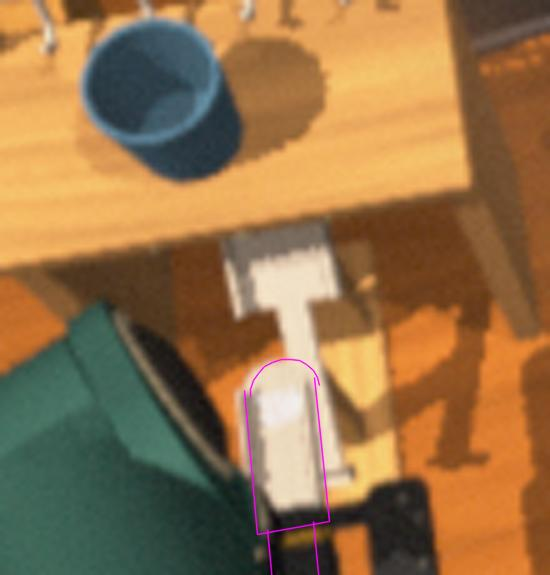

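View pics/o6.png

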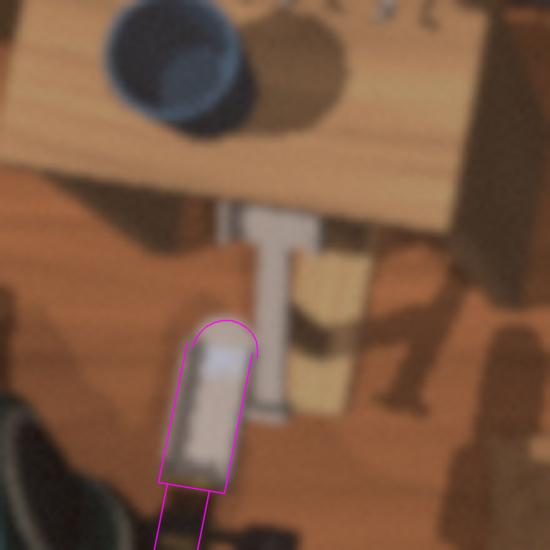

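Request:
servo_tool(
  increments=[
    [-0.003, 0.015, -0.0036, 0.2, 0.05],
    [-0.003, 0.035, -0.0036, 0.2, 0.05],
    [-0.003, 0.055, -0.0036, 0.2, 0.05],
    [-0.003, 0.075, -0.0036, 0.2, 0.05],
    [-0.003, 0.095, -0.0036, 0.2, 0.05],
    [-0.003, 0.115, -0.0036, 0.2, 0.05],
    [-0.003, 0.135, -0.0036, 0.2, 0.05],
    [-0.003, 0.148, -0.0036, 0.2, 0.05],
    [-0.003, 0.155, -0.0036, 0.2, 0.05],
    [-0.003, 0.155, -0.0036, 0.2, 0.05],
  ],
)

```text
time: 15.1
tcp_pos: [0.6195, 0.246, 0.2286]
tool_rot: [1.326, 1.129, -1.326]
force: [0.5, 0.6, -0.1]
opening: 0.258
```

```bash
python3 - <<'E'
from h import *
for n in("scene","top"): cv2.imwrite(f"pics/{n}7.png",robot.capture(n)[:,:,::-1])
s=cv2.imread('pics/scene7.png');t=cv2.imread('pics/top7.png')
o,R,p=tool();print(p,o['force'],o['opening'])
crop(s,150,120,110,115,5,'pics/o5.png')
crop(t,170,90,110,110,5,'pics/o6.png')
go(rp(-.095,.229),-np.pi/2-.161)
E
```

```text
[0.61848977 0.24700413 0.22856083] [ 0.36015241  0.5508975  -0.14184281] 0.2575749609122915
shift [-0.0004  0.0012  0.0026] turn 0.11112009712730245 cur tcp [0.6185 0.247  0.2286]
```

View pics/o5.png

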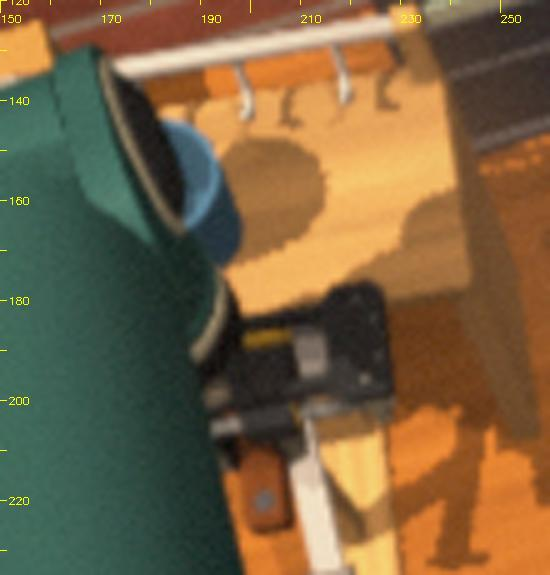

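View pics/o6.png

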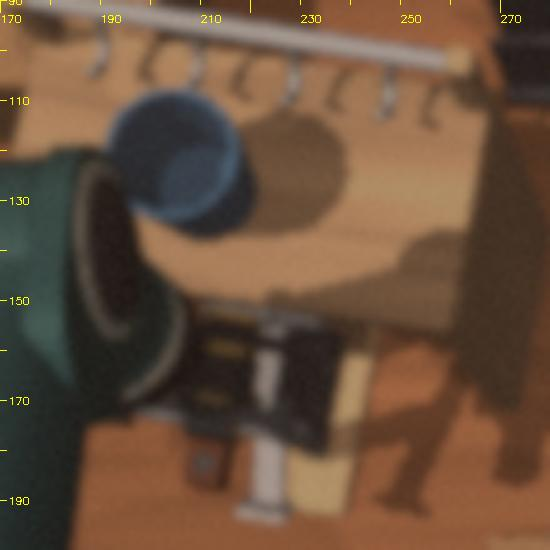

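```bash
python3 - <<'E'
from h import *
np.set_printoptions(precision=4,suppress=True)
def inv(P,S=(.713,.229,-.161)): return Rz(-S[2])@(np.array(P)-[S[0],S[1],0])
print('cup rim c',inv(at('top',204.5,121.5,.353)), inv(at('scene',180.5,156.5,.353)))
print('butt top',inv(at('top',211,182.2,.243)),inv(at('scene',202.5,219,.243)))
o,R,p=tool();print('tcp',inv(p))
b=R[:,1]; Rs=np.stack([b,np.cross([0,0,1],b),[0,0,1]],1); org=p+b*.0505-np.array([0,0,.0055])
for n in('top','scene'):
    im=cv2.imread(f'pics/{n}7.png');print(n,proj(n,Rs@[-.09,0,.02]+org))
    for z in(.33,.38,.43,.5): print(z,proj(n,[p[0],p[1],z]))
print(o['joint_positions'].round(2))
E
```

```text
cup rim c [0.0121 0.0141 0.353 ] [0.0104 0.0175 0.353 ]
butt top [-0.1292 -0.001   0.243 ] [-0.1275  0.0029  0.243 ]
tcp [-0.0962  0.0026  0.2286]
top [209.3231 184.226 ]
0.33 [202.9967 164.2013]
0.38 [197.098  159.9941]
0.43 [190.6217 155.375 ]
0.5 [180.4112 148.0924]
scene [202.8737 221.8147]
0.33 [192.1976 197.0432]
0.38 [186.051  189.7634]
0.43 [179.2648 181.7263]
0.5 [168.4848 168.9591]
[-0.98  0.58  0.81  1.59 -0.45  1.17 -1.8 ]
```

```bash
python3 - <<'E'
import cv2
for n in('top','scene'):
    im=cv2.imread(f'pics/{n}7.png');cv2.imwrite(f'pics/z{n}.png',cv2.resize(im[60:330,40:300],None,fx=2.2,fy=2.2,interpolation=cv2.INTER_CUBIC))
E
```

```text
(no output)
```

View pics/ztop.png

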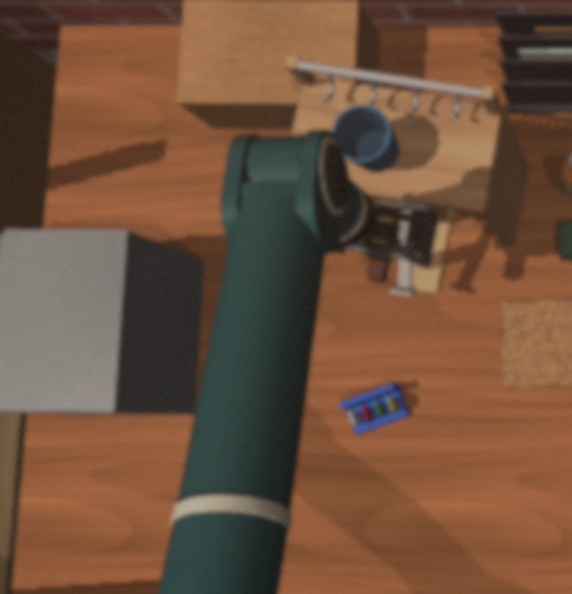

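View pics/zscene.png

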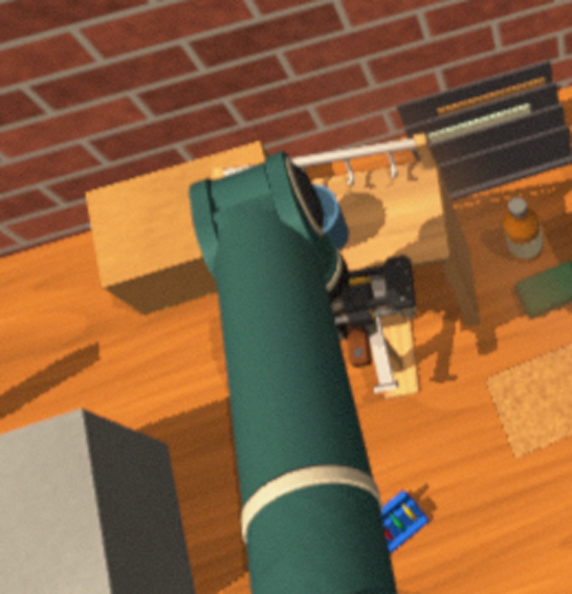

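Request:
servo_tool(
  increments=[
    [0.01, 0.001, 0.0015, 0, 0.05],
    [0.018, 0.003, 0.0015, 0, 0.05],
    [0.024, 0.004, 0.0015, 0, 0.05],
    [0.03, 0.005, 0.0015, 0, 0.05],
    [0.036, 0.005, 0.0015, 0, 0.05],
    [0.042, 0.005, 0.0015, 0, 0.05],
    [0.048, 0.005, 0.0015, 0, 0.05],
    [0.048, 0.005, 0.0015, 0, 0.05],
  ],
)

```text
time: 16.0
tcp_pos: [0.6238, 0.2446, 0.1799]
tool_rot: [1.325, 1.129, -1.326]
force: [-0.2, 0.1, 1.0]
opening: 0.256
```

```bash
python3 - <<'E'
from h import *
for n in("scene","top"): cv2.imwrite(f"pics/{n}8.png",robot.capture(n)[:,:,::-1])
s=cv2.imread('pics/scene8.png');t=cv2.imread('pics/top8.png')
o,R,p=tool();print(p,o['force'],o['moment'],o['opening'])
crop(s,180,165,70,75,8,'pics/o5.png')
crop(t,190,140,65,60,9,'pics/o6.png')
go(rp(-.090,.1355),-np.pi/2-.161)
E
```

```text
[0.62374192 0.24468554 0.18048921] [ 0.96285838  0.95771611 -0.33513337] [ 0.08626865  0.01277675 -0.00205357] 0.2582237990182764
shift [0.045  0.0006 0.0012] turn 0.10762728464160319 cur tcp [0.6237 0.2447 0.1805]
```

View pics/o5.png

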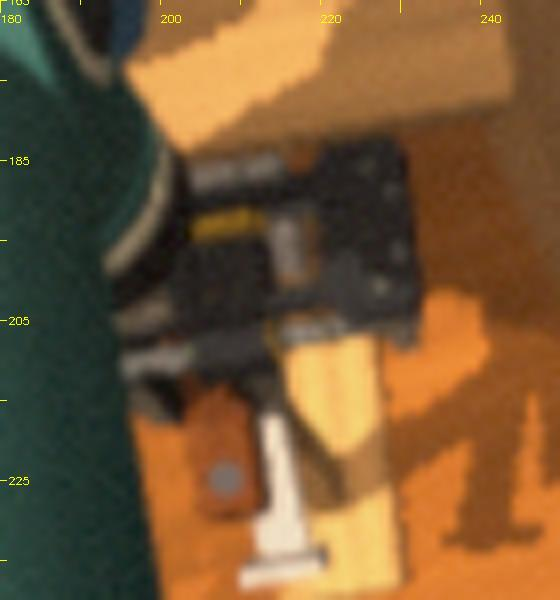

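View pics/o6.png

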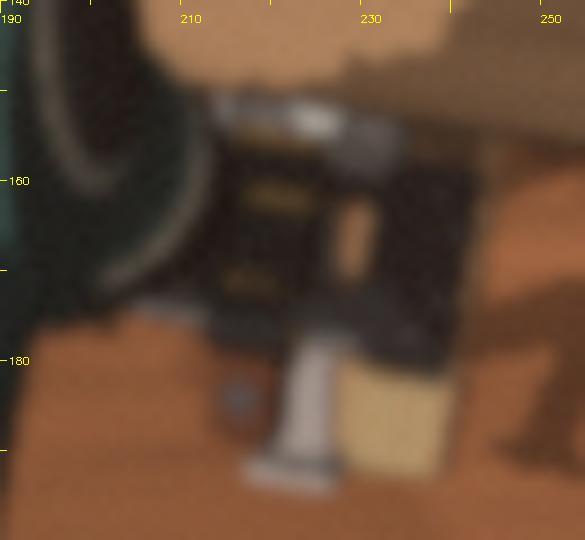

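```bash
python3 - <<'E'
from h import *
np.set_printoptions(precision=4,suppress=True)
def inv(P,S=(.713,.229,-.161)): return Rz(-S[2])@(np.array(P)-[S[0],S[1],0])
print(tri((207.6,224.5),(216.2,183.7)),inv(tri((207.6,224.5),(216.2,183.7))[0]))
print(inv(at('top',216.2,183.7,.186)),inv(at('scene',207.6,224.5,.186)))
o,R,p=tool();print('tcp',inv(p))
E
```

```text
(array([0.5932, 0.2538, 0.174 ]), np.float64(0.002360346727605652)) [-0.1222  0.0053  0.174 ]
[-0.1241  0.0005  0.186 ] [-0.1259  0.0037  0.186 ]
tcp [-0.0906  0.0012  0.1805]
```

Request:
servo_tool(
  increments=[
    [0.006, 0, 0.001, 0, 0.05],
    [0.012, 0, 0.001, 0, 0.05],
    [0.018, 0, 0.001, 0, 0.05],
    [0.024, 0, 0.001, 0, 0.05],
    [0.03, 0, 0.001, 0, 0.05],
    [0.035, 0, 0.001, 0, 0.05],
    [0.039, 0, 0.001, 0, 0.05],
    [0.039, 0, 0.001, 0, 0.05],
  ],
)

```text
time: 16.9
tcp_pos: [0.6229, 0.2438, 0.1407]
tool_rot: [1.324, 1.131, -1.327]
force: [-1.4, 0.7, 0.7]
opening: 0.259
```

```bash
python3 - <<'E'
from h import *
for n in("scene","top"): cv2.imwrite(f"pics/{n}9.png",robot.capture(n)[:,:,::-1])
s=cv2.imread('pics/scene9.png');t=cv2.imread('pics/top9.png')
o,R,p=tool();print(p,o['force'],o['moment'],o['opening'])
crop(s,180,165,70,75,8,'pics/o5.png')
crop(t,190,140,65,60,9,'pics/o6.png')
go(rp(-.090,.1355),-np.pi/2-.161)
E
```

```text
[0.62284386 0.24388548 0.14111874] [-1.05601729 -0.06595687  0.06062331] [ 0.07895506  0.29185272 -0.00344095] 0.26116668416731714
shift [0.0056 0.0014 0.0002] turn 0.12287575915272905 cur tcp [0.6228 0.2439 0.1411]
```

View pics/o5.png

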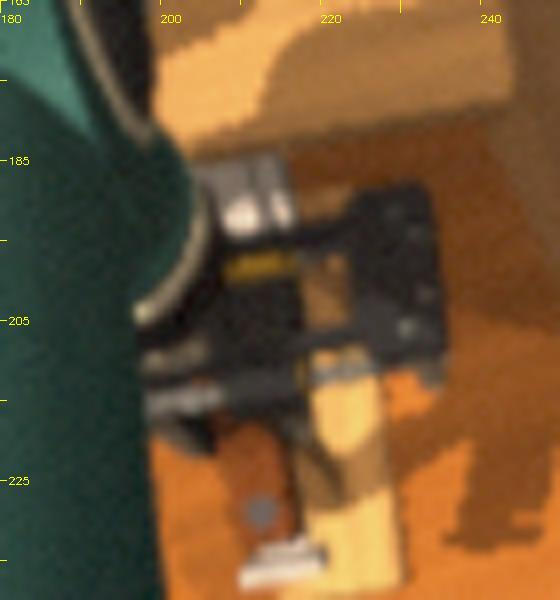

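View pics/o6.png

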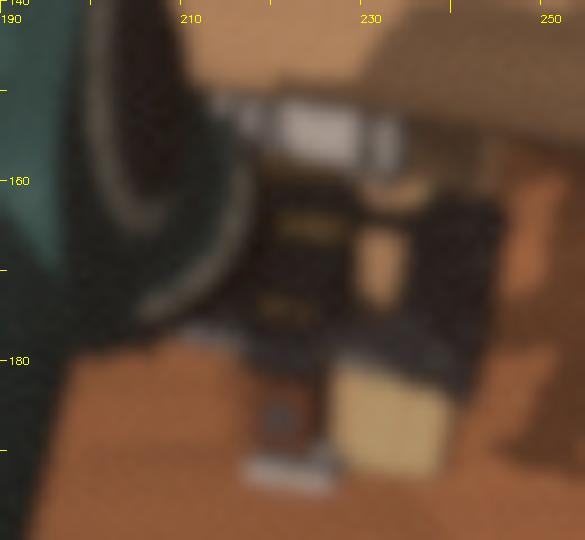

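Request:
servo_tool(
  increments=[
    [0.0, 0.001, 0, 0, 0.05],
    [0.002, 0.001, 0, 0, 0.05],
    [0.003, 0.001, 0, 0, 0.05],
    [0.004, 0.001, 0, 0, 0.05],
    [0.004, 0.001, 0, 0, 0.05],
  ],
)

```text
time: 17.5
tcp_pos: [0.6249, 0.2437, 0.1377]
tool_rot: [1.326, 1.129, -1.325]
force: [-0.5, 0.4, 1.4]
opening: 0.256
```

```bash
python3 - <<'E'
from h import *
for n in("scene","top"): cv2.imwrite(f"pics/{n}10.png",robot.capture(n)[:,:,::-1])
s=cv2.imread('pics/scene10.png');t=cv2.imread('pics/top10.png')
o,R,p=tool();print(p,o['force'],o['moment'],o['opening'])
crop(s,180,165,70,75,8,'pics/o5.png')
crop(t,190,140,65,60,9,'pics/o6.png')
E
```

```text
[0.62481567 0.24366182 0.13776144] [0.11424211 0.28379762 0.79021549] [-0.03112547 -0.08164321  0.02478608] 0.2582730689655986
```

View pics/o5.png

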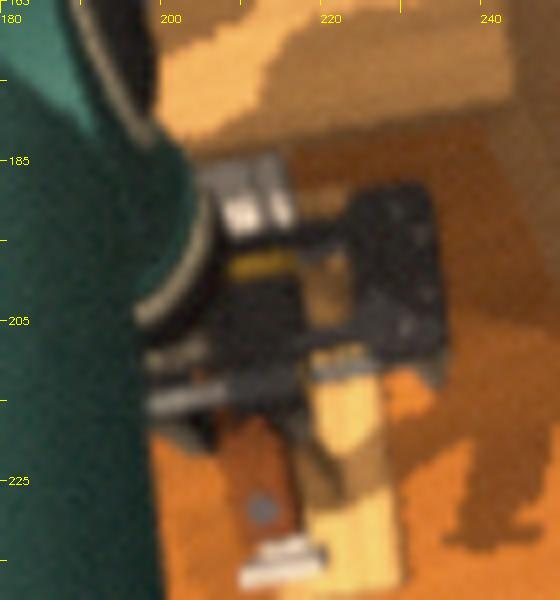

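View pics/o6.png

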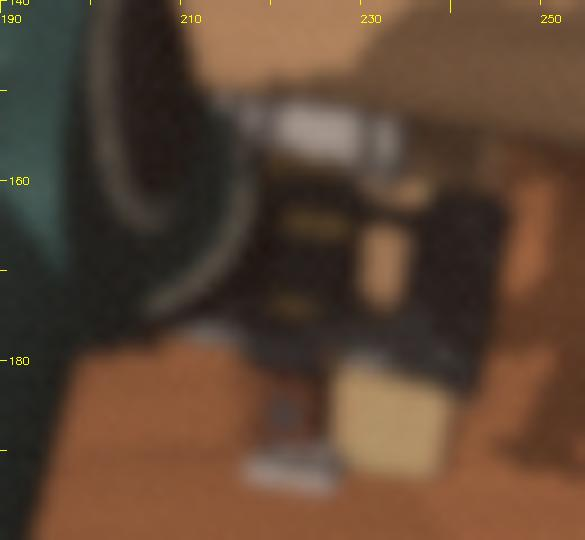

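Request:
servo_tool(
  increments=[
    [0.001, 0, 0, 0, 0.05],
    [0.002, 0, 0, 0, 0.05],
    [0.002, 0, 0, 0, 0.05],
  ],
)

```text
time: 17.9
tcp_pos: [0.6249, 0.2437, 0.1373]
tool_rot: [1.326, 1.13, -1.325]
force: [-3.2, -0.7, 10.8]
opening: 0.26
```

Request:
servo_tool(
  increments=[
    [0.0, 0, 0, 0, 0.05],
    [-0.0015, -0.001, 0, 0, 0.05],
    [-0.0015, -0.001, 0, 0, 0.3],
    [-0.0015, -0.001, 0, 0, 0.4],
    [-0.0015, -0.001, 0, 0, 0.55],
    [-0.0015, -0.001, 0, 0, 0.7],
    [-0.0015, -0.001, 0, 0, 0.7],
    [-0.0015, -0.001, 0, 0, 0.7],
  ],
)

```text
time: 18.7
tcp_pos: [0.6236, 0.2438, 0.137]
tool_rot: [1.325, 1.13, -1.326]
force: [-0.4, -0.5, -0.9]
opening: 0.695
```

```bash
python3 - <<'E'
from h import *
for n in("scene","top"): cv2.imwrite(f"pics/{n}11.png",robot.capture(n)[:,:,::-1])
s=cv2.imread('pics/scene11.png');t=cv2.imread('pics/top11.png')
o,R,p=tool();print(p,o['force'],o['opening'])
crop(s,180,165,70,75,8,'pics/o5.png')
crop(t,190,140,65,60,9,'pics/o6.png')
E
```

```text
[0.62361091 0.24380583 0.1370649 ] [-0.26141119 -0.25860734  0.1673153 ] 0.6999636909387134
```

View pics/o5.png

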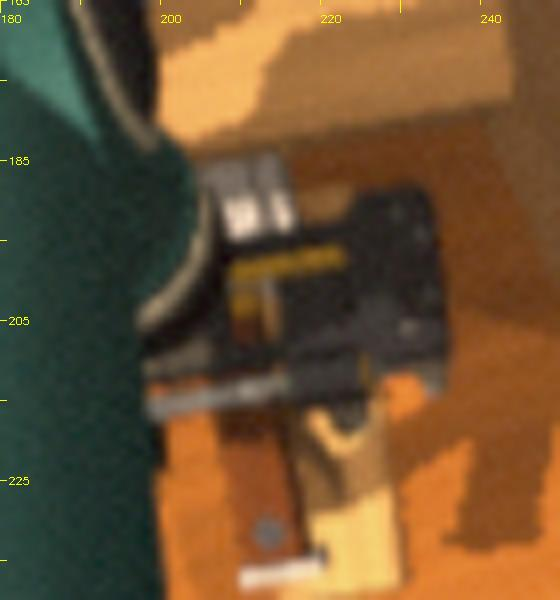

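Request:
servo_tool(
  increments=[
    [-0.01, 0, 0, 0, 0.7],
    [-0.03, -0.005, 0, 0, 0.7],
    [-0.06, -0.015, 0, 0, 0.7],
    [-0.09, -0.04, 0, 0, 0.7],
    [-0.11, -0.08, 0, 0, 0.7],
    [-0.12, -0.12, 0, 0, 0.7],
    [-0.12, -0.16, 0.03, 0, 0.7],
    [-0.12, -0.2, 0.07, 0, 0.7],
    [-0.12, -0.2, 0.12, 0, 0.7],
    [-0.12, -0.2, 0.16, 0, 0.7],
    [-0.12, -0.2, 0.2, 0, 0.7],
    [-0.12, -0.2, 0.2, 0, 0.7],
  ],
)

```text
time: 20.0
tcp_pos: [0.3939, 0.074, 0.2577]
tool_rot: [1.334, 1.132, -1.329]
force: [0.3, 0.5, 0.6]
opening: 0.704
```

```bash
python3 - <<'E'
from h import *
for n in("scene","top"): cv2.imwrite(f"pics/{n}12.png",robot.capture(n)[:,:,::-1])
s=cv2.imread('pics/scene12.png');t=cv2.imread('pics/top12.png')
o,R,p=tool();print(p,o['force'],o['opening'])
crop(s,160,155,90,85,7,'pics/o5.png')
crop(t,190,130,65,70,8,'pics/o6.png')
E
```

```text
[0.39478101 0.07786642 0.25800905] [-0.58783158  0.66801102 -0.68573813] 0.7019871531022945
```

View pics/o5.png

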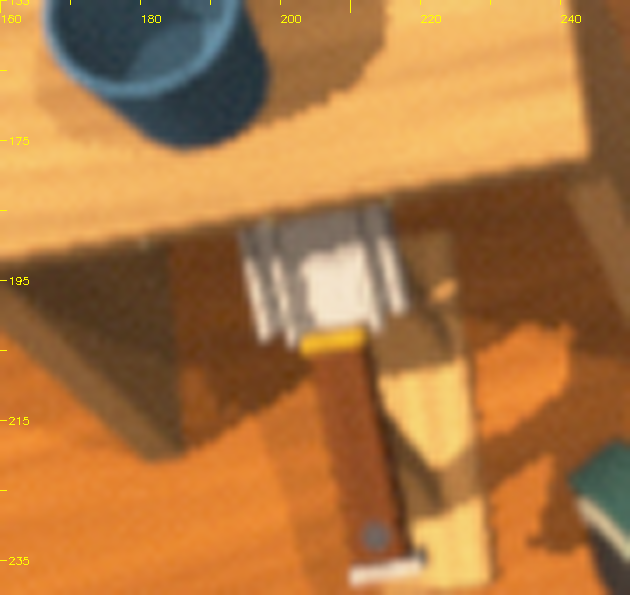

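View pics/o6.png

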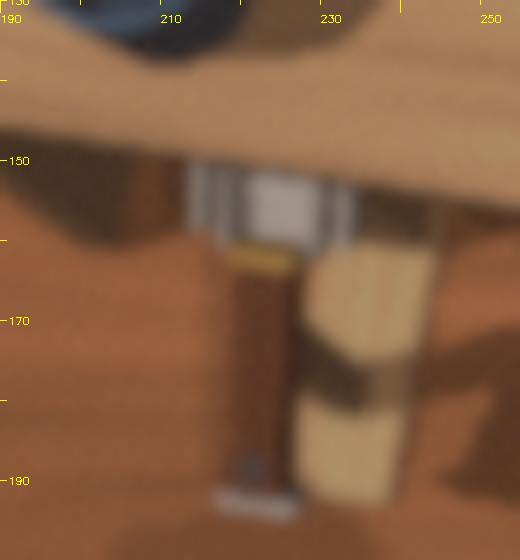

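View pics/scene12.png

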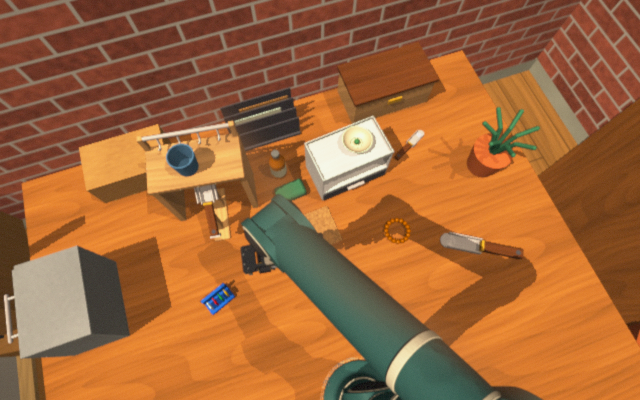

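The shoehorn lies in the rest. The butt is against the lip at scene (213,236), the blade sits between the channel walls at about (205,192), hollow side up. The cup, tags, case, dish and beads are unmoved. I'm handing in the job.

```bash
python3 - <<'E'
from cell import robot
print(robot.job_done())
E
```

```text
the job is handed in; nothing more can be done
None
```

The shoehorn is in the sloping rest under the shelf, hollow side up. I drew it out of the tray by the blade and set it down and released it on the cork mat. I then took it by the handle, tilted it nose-up against the rest's channel, seated it and let go. The job was handed in at about 20 s of the 67 s allowed.

- **Placement:** the last pictures show the blade between the channel walls under the shelf. The handle lies along the bar, with its end down behind the lip; on release it slid the last few millimetres down against it.
- **Everything else:** the cup, dish and marble, bottle, key tags, case and beads look where they were. I had no clear view of the tin, either before or after.
- **Forces and contact:** the largest force I saw was about 11 N, when I seated the shoehorn on the bar. At hand-in the gripper stood clear of everything.
- **Drop onto the mat:** the shoehorn fell about 5 mm on release, because the fingers reached slightly below its underside. It stayed flat on the mat.
- **Measurements that disagreed:** the two cameras differed by up to 9 mm on the blade tip at first, and by 2–4 mm later. I allowed for this by comparing with the gripper's own position.

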